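# Fill the empty pockets of the ripening tray

### The job

Two pockets of the white tray are empty: fill both with spare cheeses from the dark rack, and leave the third spare standing in the rack. Work one cheese at a time. The spares stand on edge, so first lay the cheese down flat on the wooden turning board and let go, then take it again around its rim and set it gently, lying level, fully into an empty pocket; never bring a cheese over the tray on edge or tilted, and do not drop it in. Leave the cheeses already in the tray, and the jar, brush and cup, where they are.

Things in the scene. Friction and masses are not known exactly. Their poses are not given: they have to be found in the camera images.
- tray: fixed white moulded tray, 180 (x) x 268 (y) x 26 mm high, with six round pockets in 2 rows along y, 3 in each, 88 mm apart both ways. Each pocket is 65 mm wide and 12 mm deep with a chamfered mouth, its floor 14 mm above the table. Origin at the centre of its underside, z up
- board: fixed bare wooden turning board, 170 (x) x 160 (y) x 12 mm, free of other things; origin at the centre of its underside, z up
- rack: fixed dark wooden rack, 200 (x) x 90 (y) mm, in which three spare cheeses stand on edge one behind the other along its x axis, 64 mm apart, each disc's axis along the rack's x. Each rests on two rails (centre of the disc about 45 mm above the table) between two upright tongues, 6 mm thick, 32 mm wide and reaching 36 mm above the table, 2 mm off its faces. Origin at the centre of its underside, z up
- pocket0 (a point): a pocket of the tray: the point where the centre of a cheese lies when it lies flat on the pocket's floor (31 mm above the table); numbered along the tray's +y in the row at -x (0, 1, 2), then the row at +x (3, 4, 5)
- pocket1 (a point): a pocket of the tray: the point where the centre of a cheese lies when it lies flat on the pocket's floor (31 mm above the table)
- pocket2 (a point): a pocket of the tray: the point where the centre of a cheese lies when it lies flat on the pocket's floor (31 mm above the table)
- pocket3 (a point): a pocket of the tray: the point where the centre of a cheese lies when it lies flat on the pocket's floor (31 mm above the table)
- pocket4 (a point): a pocket of the tray: the point where the centre of a cheese lies when it lies flat on the pocket's floor (31 mm above the table)
- pocket5 (a point): a pocket of the tray: the point where the centre of a cheese lies when it lies flat on the pocket's floor (31 mm above the table)
- cheese0: already lying flat in a pocket of the tray, which one varies: a small firm cream-coloured cheese, a plain disc of 60 mm diameter and 34 mm thick (about 0.1 kg), faint ridges on both flat faces, the two faces alike; origin at its centre, z along the disc's axis
- cheese1: already lying flat in a pocket of the tray, which one varies: a small firm cream-coloured cheese, a plain disc of 60 mm diameter and 34 mm thick (about 0.1 kg), faint ridges on both flat faces, the two faces alike; origin at its centre, z along the disc's axis
- cheese2: already lying flat in a pocket of the tray, which one varies: a small firm cream-coloured cheese, a plain disc of 60 mm diameter and 34 mm thick (about 0.1 kg), faint ridges on both flat faces, the two faces alike; origin at its centre, z along the disc's axis
- cheese3: already lying flat in a pocket of the tray, which one varies: a small firm cream-coloured cheese, a plain disc of 60 mm diameter and 34 mm thick (about 0.1 kg), faint ridges on both flat faces, the two faces alike; origin at its centre, z along the disc's axis
- spare0: spare, at first standing on edge in the rack (slot nearest the rack's -x end); more than about 30 deg off upright it topples flat by itself: a small firm cream-coloured cheese, a plain disc of 60 mm diameter and 34 mm thick (about 0.1 kg), faint ridges on both flat faces, the two faces alike; origin at its centre, z along the disc's axis
- spare1: spare, at first standing on edge in the rack (slot in the middle); more than about 30 deg off upright it topples flat by itself: a small firm cream-coloured cheese, a plain disc of 60 mm diameter and 34 mm thick (about 0.1 kg), faint ridges on both flat faces, the two faces alike; origin at its centre, z along the disc's axis
- spare2: spare, at first standing on edge in the rack (slot nearest the +x end); more than about 30 deg off upright it topples flat by itself: a small firm cream-coloured cheese, a plain disc of 60 mm diameter and 34 mm thick (about 0.1 kg), faint ridges on both flat faces, the two faces alike; origin at its centre, z along the disc's axis
- jar: bystander: glass jar with a steel cap, 56 mm wide, 75 mm high; origin at the centre of its underside
- brush: bystander: flat brush 170 mm long with a wooden handle, lying down; origin under its middle
- cup: bystander: open steel cup, 72 mm wide, 60 mm high; origin at the centre of its underside
Mind the look-alikes: they are no part of the job. What is shaped like the spare1 but pink is not meant. Leave any orange look-alike of the spare0 alone.

How it is judged:
By the outcome, as a careful person would: the job done as asked, in the order asked, and still so for the second after the job is handed in, with the robot touching nothing.
It also fails if it takes over 72 s, if anything falls off the work surface, if the arm or the gripper's body presses on something with over 40 N, if the wrist force passes 120 N, or if a joint passes its speed limit or range.

### The arm

A 7-joint arm with a two-finger parallel gripper is mounted at the origin on the work surface. World frame = base frame: x ahead of the robot, y to its left, z up, the work surface at z = 0. Lengths are in m, angles in rad, forces in N, time in s.
With the tool pointing down it reaches from about 0.425 to 0.925 m from the base axis. Payload 6.8 kg.
Tool frame: the origin (TCP) lies midway between the tips of the shut fingers; the grasp point (between the pads) lies 19 mm behind it; z points along the fingers, y is the direction in which the jaws open and shut (so a half turn about z gives the same grasp; the last joint's range is limited). The gripper opens to 88 mm and grips with 3 to 60 N. Pads are 20 mm wide; open, the fingers measure 115 mm over their backs; the gripper's body (75 mm by 178 mm) begins 61 mm behind the grasp point.
Start: joints at [1.136, 0.477, 0.022, 1.555, -0.011, 1.109, -0.083], TCP at [0.217, -0.639, 0.223] pointing down, gripper open.
Joint ranges: [-2.96, 2.96], [-0.34, 2.1], [-1.41, 1.46], [0.24, 2.44], [-1.37, 4.51], [0.17, 1.92], [-2.96, 2.96]. Speed limits (rad/s): [2.39, 2.39, 3.14, 3.14, 3.14, 3.14, 3.14].

### API

Orientations are given as a rotation vector (axis times angle).
In Python, from workcell import ctrl gives the robot as it stands. The module is installed in compiled form; this text tells all that it offers.
- The arm moves only by the shell command python3 -m creep 'ROWS' [OPENING] [FORCE]. ROWS is JSON, a list of rows, each a list of 4 numbers: the shift along the tool's x, y, z in mm, then the turn about the tool's z in degrees. In form: [[dx, dy, dz, roll], ...]. A call has exactly 8 rows; each row shifts and turns the commanded pose from where the row before left it, along the tool's axes as they then stand; what a row does not reach is not made up. A row lasts 1/8 s, in which the tool goes at most 62.5 mm and 10.7 degrees, less where a joint would pass 70% of its speed; a pose out of reach is approached as far as the arm can. A call with a gripper value outside its range is refused whole. OPENING is the finger opening in mm, from 0 to 87.8, set as the call begins (- or left out, the last holds). The fingers move at their own pace and stop on an object; FORCE is the grip in N (left out, the last holds). Time passes only in rows, so rows that do not move let the fingers close, or fill a call up. It gives the time, the measured TCP pose, the force and the opening at its end, in the units of the state.
- ctrl.read_state(): the state, without advancing time (a new reading comes with each control period).
- ctrl.get_image(name): name is "side" or "top" or "wrist"; returns (picture, depth): 384x512x3 uint8, red, green, blue; 384x512 float32, m along the optical axis (not along the pixel's ray), 0 where there is no reading.
- ctrl.get_calibration(name): a dict with "intrinsics" (3x3 intrinsics, pixels), "camera_from_world" (4x4, takes a point from world to camera coordinates). Camera axes: x right, y up, looking along -z (the intrinsics and any distortion apply to the point x, -y, -z); pixel columns grow to the right and rows downward; lengths in m; the calibration is good to about 2 mm. A picture is of the moment at which its call begins: read the wrist's pose just before it. get_calibration takes no time and is no camera call; for the wrist camera it gives the pose at the moment of the call.
- ctrl.job_done(): hands the job in, once; it reports no verdict.
The state is a dict: "time": time; "joints": joint angles; "joint_vel": joint speeds; "joint_efforts": joint torques, N m; "tcp_pos": TCP position; "orientation": TCP orientation; "wrist_force": force on the tool from outside, world axes, zero at the start; "torque": the same for the moment, N m; "finger_gap": opening from 0.0 (shut) to 1.0 (fully open).
Only numpy, scipy, OpenCV 4.12 (cv2) and the standard library are available. Lean on these libraries where they do the work, as an engineer would, in place of code of your own. Each camera call takes 0.05 s, during which the arm holds its last target.

## Working session

There is one attempt and no reset: what is moved stays moved. The work goes in short steps, Python scripts to look and compute and a shell command to move; the robot and the scene stay as the last step left them, time stands still between calls to the robot, and variables do not carry over. Pictures are saved under pics/ and viewed, and the job is handed in when it is done.

```bash
mkdir -p pics; ls
python3 - <<'E'
from workcell import ctrl
import cv2,numpy as np
s=ctrl.read_state()
print(s)
for n in ("top","side"):
    im,d=ctrl.get_image(n); c=ctrl.get_calibration(n)
    cv2.imwrite(f"pics/{n}0.png",cv2.cvtColor(im,cv2.COLOR_RGB2BGR)); np.savez(f"{n}0.npz",im=im,d=d,K=c["intrinsics"],T=c["camera_from_world"])
    print(n,c)
E
```

```text
pics
{'time': 0.0, 'joints': array([ 1.13589802,  0.4778122 ,  0.02237103,  1.55644961, -0.01146901,
        1.1093017 , -0.08310844]), 'joint_vel': array([ 0.00033722, -0.00106997,  0.00077916,  0.00015484,  0.00068461,
       -0.00077898, -0.00023907]), 'joint_efforts': array([-4.41441750e-05, -5.82854784e+01,  1.53489187e+00, -2.72608799e+01,
       -5.41668269e-02,  1.70145265e-02,  1.46911871e-04]), 'tcp_pos': array([ 0.21644571, -0.63871488,  0.22167502]), 'orientation': array([-3.09799052e+00, -5.10761525e-01,  7.46264173e-04]), 'wrist_force': array([ 0.15795038, -0.27456311,  0.01856467]), 'torque': array([-0.05517063,  0.08235484, -0.02268307]), 'finger_gap': 0.9982105769030927}
top {'intrinsics': array([[380.77428167,   0.        , 258.5038928 ],
       [  0.        , 380.77428167, 193.79277482],
       [  0.        ,   0.        ,   1.        ]]), 'camera_from_world': array([[ 0.01519136, -0.99976047, -0.01575495, -0.02771489],
       [ 0.99494131,  0.01354951,  0.09953994, -0.58306508],
       [-0.09930262, -0.0171874 ,  0.99490883, -1.09858428],
       [ 0.        ,  0.        ,  0.        ,  1.        ]])}
side {'intrinsics': array([[489.67306552,   0.        , 248.45166995],
       [  0.        , 489.67306552, 199.42096746],
       [  0.        ,   0.        ,   1.        ]]), 'camera_from_world': array([[ 0.95922016, -0.28264307,  0.00309575, -0.57395991],
       [ 0.19169122,  0.65852305,  0.7277375 , -0.10472862],
       [-0.20772859, -0.69746705,  0.68584878, -1.06883572],
       [ 0.        ,  0.        ,  0.        ,  1.        ]])}
```

View pics/top0.png

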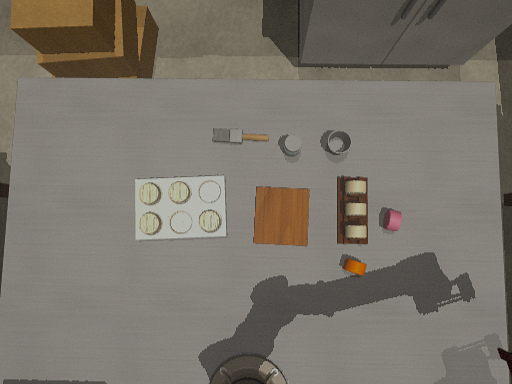

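View pics/side0.png

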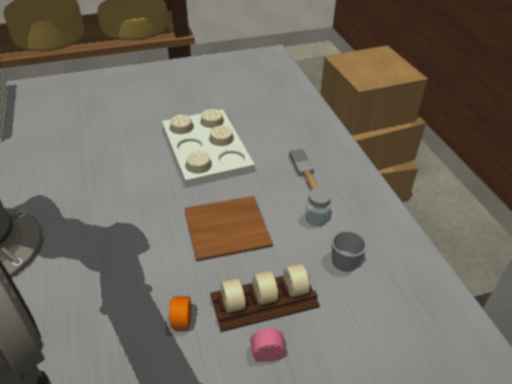

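The top view shows the tray around (180,207) with empty pockets at about (210,191) and (181,222). The board is at (282,216), and the rack is at (353,210) with spares at rows 187, 210 and 231. The pink look-alike is at (393,220) and the orange one at (355,267). Now I'll measure.

```bash
cat > h.py <<'E'
import numpy as np,cv2
def ray(K,T,u,v,z):
    R=T[:3,:3];t=T[:3,3];C=-R.T@t
    p=np.linalg.solve(K,np.array([u,v,1.]));d=R.T@np.array([p[0],-p[1],-p[2]])
    return C+d*(z-C[2])/d[2]
def cloud(K,T,d):
    v,u=np.mgrid[:d.shape[0],:d.shape[1]]
    p=np.stack([(u-K[0,2])/K[0,0]*d,-(v-K[1,2])/K[1,1]*d,-d],-1)
    return (p-T[:3,3])@T[:3,:3]
def comps(mask,mn=40):
    n,l,s,c=cv2.connectedComponentsWithStats(mask.astype(np.uint8))
    return [(l==i) for i in range(1,n) if s[i,4]>=mn]
E
python3 - <<'E'
from h import *
for n in ("top","side"):
    z=np.load(n+"0.npz");im,d,K,T=[z[k] for k in("im","d","K","T")]
    P=cloud(K,T,d); hsv=cv2.cvtColor(im,cv2.COLOR_RGB2HSV).astype(int);H,S,V=hsv[...,0],hsv[...,1],hsv[...,2]
    ok=d>0
    box=ok&(abs(P[...,0]-.6)<.35)&(abs(P[...,1])<.45)
    print(n,"table z med",np.median(P[box][:,2]))
    def rep(name,m,mn=40):
        for c in comps(m&box,mn):
            p=P[c];v,u=np.nonzero(c); (cx,cy),wh,a=cv2.minAreaRect(p[:,:2].astype(np.float32)*1000)
            print(name,len(u),"px",u.mean().round(1),v.mean().round(1),"med",np.median(p,0).round(4),"rect",round(cx,1),round(cy,1),np.round(wh,1),round(a,1),"z",np.percentile(p[:,2],[5,95]).round(3))
    rep("tray",(S<28)&(V>170)&(P[...,2]>.005)&(P[...,2]<.035),300)
    rep("cream",(S>30)&(S<120)&(H>14)&(H<36)&(V>150)&(P[...,2]>.03),30)
    rep("board",(S>100)&(H<16)&(P[...,2]<.02)&(P[...,2]>.006),300)
    rep("dark",(S>60)&(H<16)&(V<90)&(P[...,2]>.006),100)
    rep("tall",(P[...,2]>.02),60)
E
```

```text
top table z med 0.0002834659201313411
tray 3333 px 182.9 207.1 med [0.5408 0.1983 0.0252] rect 541.6 214.4 [178.5 267.2] 3.2 z [0.013 0.029]
cream 172 px 357.6 186.1 med [ 0.6053 -0.3014  0.0715] rect 605.6 -303.2 [45.6 31.3] 88.5 z [0.063 0.076]
cream 264 px 148.0 192.7 med [0.5795 0.3033 0.0483] rect 580.9 303.7 [54.9 56. ] 89.4 z [0.045 0.052]
cream 254 px 177.9 191.2 med [0.5863 0.2153 0.0482] rect 585.4 215.8 [56.6 53.9] 1.8 z [0.044 0.052]
cream 175 px 357.7 208.5 med [ 0.5423 -0.3007  0.0715] rect 541.3 -302.5 [31.4 44.9] 0.5 z [0.064 0.076]
cream 201 px 208.7 220.6 med [0.5005 0.1221 0.0474] rect 501.9 124.1 [55.1 55.6] 0.6 z [0.044 0.051]
cream 270 px 148.2 222.9 med [0.4921 0.2994 0.0484] rect 493.4 298.2 [56.8 55.4] 89.1 z [0.045 0.052]
cream 175 px 357.8 231.3 med [ 0.4777 -0.3007  0.0715] rect 476.5 -301.9 [31.  44.2] 1.1 z [0.065 0.076]
board 2971 px 281.2 215.8 med [ 0.52   -0.0875  0.0115] rect 521.3 -87.9 [159.5 168.9] 88.1 z [0.008 0.015]
dark 522 px 351.3 217.1 med [ 0.516  -0.2905  0.0119] rect 516.5 -299.4 [ 89.4 148. ] 89.8 z [0.006 0.037]
tall 274 px 339.9 140.
[... 2141 characters left out ...]
14 -0.1335  0.0602] rect 728.4 -92.1 [114.2  54.6] 87.5 z [0.025 0.075]
tall 872 px 347.9 247.4 med [ 0.7394 -0.2519  0.0442] rect 737.1 -255.6 [71.7 70.5] 55.6 z [0.023 0.06 ]
tall 759 px 295.3 280.5 med [ 0.5977 -0.3155  0.061 ] rect 605.6 -307.1 [56.4 57.5] 78.3 z [0.029 0.074]
tall 768 px 264.0 288.1 med [ 0.5353 -0.3159  0.0615] rect 541.3 -306.2 [59.8 56.1] 0.3 z [0.027 0.074]
tall 766 px 232.0 295.7 med [ 0.4732 -0.316   0.0624] rect 477.4 -306.5 [56.5 54.6] 82.6 z [0.028 0.074]
tall 665 px 179.8 311.8 med [ 0.3746 -0.3173  0.0509] rect 375.4 -306.4 [56.4 35.6] 71.9 z [0.025 0.059]
tall 868 px 267.4 343.0 med [ 0.5086 -0.4225  0.0501] rect 511.1 -414.2 [36.3 59.1] 79.9 z [0.025 0.059]
```

```bash
cat > to.py <<'E'
import sys,numpy as np
from scipy.spatial.transform import Rotation as R
from workcell import ctrl
# to.py x y z [yaw of tool y, deg] : total shift in tool axes after the roll (mm, deg)
s=ctrl.read_state();r=R.from_rotvec(s["orientation"]).as_matrix();p=s["tcp_pos"]
yaw=np.degrees(np.arctan2(r[1,1],r[0,1]))
print("t",round(s["time"],2),"tcp",(p*1000).round(1),"jawyaw",yaw.round(2),"tilt",np.degrees(np.arccos(-r[2,2])).round(2),"F",s["wrist_force"].round(1),"gap",round(s["finger_gap"]*87.8,1),"j",s["joints"].round(2))
if len(sys.argv)>1:
    t=np.array([float(a) for a in sys.argv[1:4]]);roll=0
    if len(sys.argv)>4: roll=(yaw-float(sys.argv[4])+90)%180-90; r=r@R.from_euler('z',roll,degrees=True).as_matrix()
    print("roll",np.round(roll,1),"shift",(r.T@(t-p*1000)).round(1))
E
python3 -m creep '[[0,0,0,-8.9],[0,0,0,-8.9],[0,0,0,-8.9],[0,0,0,-8.9],[0,0,0,-8.9],[0,0,0,-8.9],[0,0,0,-8.9],[0,0,0,-8.9]]' 50 20
python3 to.py 605 -304 140 0
```

```text
time: 1.1
tcp_pos: [0.2165, -0.639, 0.2221]
orientation: [-2.217, -2.225, -0.001]
wrist_force: [0.0, -0.4, -0.9]
finger_gap: 0.567
t 1.1 tcp [ 216.5 -639.   222.1] jawyaw 0.21 tilt 0.07 F [ 0.  -0.4 -0.9] gap 49.8 j [ 1.32  0.49 -0.24  1.54  0.13  1.13  1.06]
roll 0.2 shift [334.9 388.5  82.3]
```

```bash
python3 -m creep '[[21,24,0,0],[21,24,0,0],[21,24,0,0],[21,24,0,0],[21,24,0,0],[21,24,0,0],[21,24,0,0],[21,24,0,0]]'
python3 -m creep '[[24,28,0,0],[24,28,0,0],[24,28,0,0],[24,28,0,0],[24,28,20,0],[24,28,20,0],[18,20,20,0],[5,8,20,0]]'
python3 to.py 605 -304 140 0
python3 - <<'E'
from workcell import ctrl
import cv2,numpy as np
c=ctrl.get_calibration("wrist");im,d=ctrl.get_image("wrist");np.savez("w1.npz",im=im,d=d,K=c["intrinsics"],T=c["camera_from_world"])
cv2.imwrite("pics/w1.png",im[...,::-1])
E
```

```text
time: 2.1
tcp_pos: [0.4094, -0.4706, 0.2222]
orientation: [-2.222, -2.219, 0.0]
wrist_force: [0.2, -0.1, -0.3]
finger_gap: 0.564
time: 3.1
tcp_pos: [0.6062, -0.3027, 0.1415]
orientation: [-2.219, -2.223, -0.001]
wrist_force: [-0.3, -0.3, -0.8]
finger_gap: 0.569
t 3.1 tcp [ 606.2 -302.7  141.5] jawyaw 0.09 tilt 0.06 F [-0.3 -0.3 -0.8] gap 50.0 j [ 0.62  0.58 -0.35  1.6   0.23  1.    0.19]
roll 0.1 shift [-1.3 -1.2  1.5]
```

View pics/w1.png

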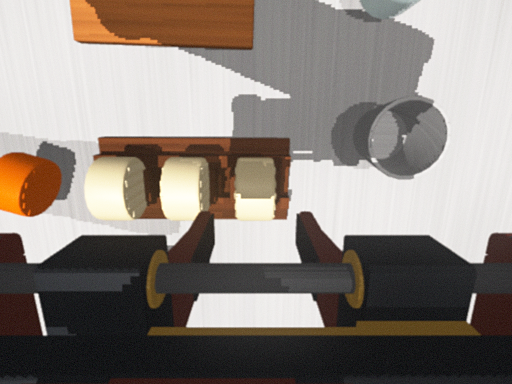

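The fingers (about x=205 and 305 px) straddle spare2 at (255,190), with the rack's end just to its right. I'll refine the position with the wrist depth.

Run:
```python
from h import *
z=np.load("w1.npz");im,d,K,T=[z[k] for k in("im","d","K","T")]
P=cloud(K,T,d); m=(d>0)&(P[...,2]>.055)&(P[...,2]<.09)&(P[...,1]>-.36)&(P[...,1]<-.25)
for c in comps(m,100):
    p=P[c]; print(len(p),p.min(0).round(4),p.max(0).round(4),"top y",np.median(p[p[:,2]>np.percentile(p[:,2],97)],0).round(4), "x",np.percentile(p[:,0],[2,98]).round(4))
```

```text
744 [ 0.703  -0.2892  0.055 ] [ 0.7754 -0.2506  0.0608] top y [ 0.7301 -0.2745  0.0601] x [0.7037 0.7732]
2662 [ 0.4623 -0.3287  0.055 ] [ 0.497  -0.2736  0.0761] top y [ 0.4796 -0.3013  0.0747] x [0.4638 0.4965]
2366 [ 0.5248 -0.3277  0.055 ] [ 0.5607 -0.2736  0.0756] top y [ 0.5416 -0.3021  0.0747] x [0.5273 0.5604]
2328 [ 0.5888 -0.3301  0.055 ] [ 0.6244 -0.2736  0.0757] top y [ 0.6075 -0.3023  0.0747] x [0.5899 0.6233]
646 [ 0.3726 -0.3185  0.055 ] [ 0.3974 -0.2864  0.0604] top y [ 0.3872 -0.3055  0.0598] x [0.3761 0.3961]
```

```bash
python3 -m creep '[[0,0,16,0],[0,0,16,0],[0,0,16,0],[0,0,16,0],[0,0,12,0],[0,0,12,0],[0,0,8,0],[0,0,0,0]]' 50 20
python3 -m creep '[[0,0,0,0],[0,0,0,0],[0,0,0,0],[0,0,0,0],[0,0,0,0],[0,0,0,0],[0,0,0,0],[0,0,0,0]]' 25 20
python3 to.py 606 -302 140
```

```text
time: 4.15
tcp_pos: [0.6048, -0.3047, 0.046]
orientation: [-2.222, -2.219, 0.001]
wrist_force: [-0.4, -0.3, -0.5]
finger_gap: 0.565
time: 5.15
tcp_pos: [0.6056, -0.3049, 0.0472]
orientation: [2.222, 2.219, 0.001]
wrist_force: [1.0, -0.6, 4.8]
finger_gap: 0.385
t 5.15 tcp [ 605.6 -304.9   47.2] jawyaw -0.08 tilt 0.06 F [ 1.  -0.6  4.8] gap 33.8 j [ 0.6   0.69 -0.32  1.66  0.28  0.84  0.16]
roll 0 shift [  2.9   0.5 -92.8]
```

```bash
python3 -m creep '[[0,0,-6,0],[0,0,-10,0],[0,0,-14,0],[0,0,-16,0],[0,0,-16,0],[0,0,-14,0],[0,0,-10,0],[0,0,-6,0]]'
python3 -m creep '[[18,-10,0,0],[30,-17,0,0],[32,-18,0,0],[32,-18,0,0],[32,-18,0,0],[32,-18,0,0],[26,-14,0,0],[13,-7,0,0]]'
python3 to.py 485 -90 47
python3 - <<'E'
from workcell import ctrl
import cv2
for n in("side","wrist"):
    im,d=ctrl.get_image(n); cv2.imwrite(f"pics/{n}2.png",im[...,::-1])
a=cv2.hconcat([cv2.imread("pics/side2.png"),cv2.imread("pics/wrist2.png")]);cv2.imwrite("pics/c2.png",cv2.resize(a,(800,300)))
E
```

```text
time: 6.15
tcp_pos: [0.6053, -0.3048, 0.1394]
orientation: [2.223, 2.22, 0.0]
wrist_force: [-0.2, 0.1, -1.6]
finger_gap: 0.385
time: 7.15
tcp_pos: [0.4846, -0.0884, 0.1387]
orientation: [-2.221, -2.222, 0.001]
wrist_force: [-0.5, -0.3, -1.6]
finger_gap: 0.389
t 7.15 tcp [484.6 -88.4 138.7] jawyaw 0.02 tilt 0.03 F [-0.5 -0.3 -1.6] gap 34.1 j [ 0.43  0.32 -0.45  2.04  0.19  0.82 -0.12]
roll 0 shift [-1.6  0.4 91.7]
```

View pics/c2.png

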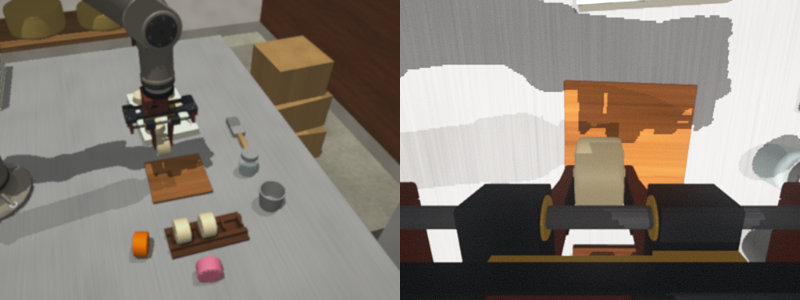

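The cheese is held upright between the fingers over the board (wrist view, centre about (600,170)). Lowering onto the board.

```bash
python3 -m creep '[[0,0,10,0],[0,0,16,0],[0,0,16,0],[0,0,16,0],[0,0,14,0],[0,0,10,0],[0,0,6,0],[0,0,2,0]]'
python3 -m creep '[[0,0,1,0],[0,0,1,0],[0,0,1,0],[0,0,0,0],[0,0,0,0],[0,0,0,0],[0,0,0,0],[0,0,0,0]]'
python3 to.py 485 -90 44
```

```text
time: 8.25
tcp_pos: [0.4855, -0.0896, 0.0485]
orientation: [-2.223, -2.22, 0.0]
wrist_force: [0.3, -0.1, -0.8]
finger_gap: 0.39
time: 9.25
tcp_pos: [0.4854, -0.0897, 0.0457]
orientation: [2.223, 2.22, 0.0]
wrist_force: [-0.2, -0.0, -0.8]
finger_gap: 0.384
t 9.25 tcp [485.4 -89.7  45.7] jawyaw -0.08 tilt 0.0 F [-0.2 -0.  -0.8] gap 33.7 j [ 0.38  0.47 -0.39  2.1   0.3   0.62 -0.22]
roll 0 shift [-0.3 -0.4  1.7]
```

```bash
python3 -m creep '[[0,0,1,0],[0,0,0,0],[0,0,0.5,0],[0,0,0,0],[0,0,0.5,0],[0,0,0,0],[0,0,0,0],[0,0,0,0]]'
python3 to.py
```

```text
time: 10.25
tcp_pos: [0.4855, -0.0897, 0.0439]
orientation: [2.223, 2.22, -0.0]
wrist_force: [-1.0, 1.2, 5.6]
finger_gap: 0.389
t 10.25 tcp [485.5 -89.7  43.9] jawyaw -0.08 tilt 0.02 F [-1.   1.2  5.6] gap 34.1 j [ 0.37  0.47 -0.39  2.1   0.3   0.62 -0.22]
```

```bash
python3 -m creep '[[0,0,0,0],[0,0,0,0],[0,0,0,0],[0,0,-4,0],[0,0,-10,0],[0,0,-14,0],[0,0,-14,0],[0,0,-8,0]]' 60
python3 -m creep '[[0,-6,0,0],[0,-10,0,0],[0,-10,0,0],[0,-10,0,0],[0,-8,0,0],[0,-4,0,0],[0,0,0,0],[0,0,0,0]]' 0
python3 to.py 438 -90 57
python3 - <<'E'
from workcell import ctrl
import cv2
for n in("side","wrist"):
    im,d=ctrl.get_image(n); cv2.imwrite(f"pics/{n}3.png",im[...,::-1])
a=cv2.hconcat([cv2.imread("pics/side3.png"),cv2.imread("pics/wrist3.png")]);cv2.imwrite("pics/c3.png",cv2.resize(a,(800,300)))
E
```

```text
time: 11.25
tcp_pos: [0.486, -0.0898, 0.0951]
orientation: [2.222, 2.219, 0.001]
wrist_force: [-0.0, -0.8, -0.5]
finger_gap: 0.682
time: 12.25
tcp_pos: [0.4379, -0.0896, 0.0938]
orientation: [2.223, 2.22, 0.001]
wrist_force: [0.3, -0.2, -0.3]
finger_gap: 0.004
t 12.25 tcp [437.9 -89.6  93.8] jawyaw -0.07 tilt 0.03 F [ 0.3 -0.2 -0.3] gap 0.3 j [ 0.44  0.33 -0.44  2.17  0.22  0.68 -0.15]
roll 0 shift [-0.4  0.1 36.8]
```

View pics/c3.png

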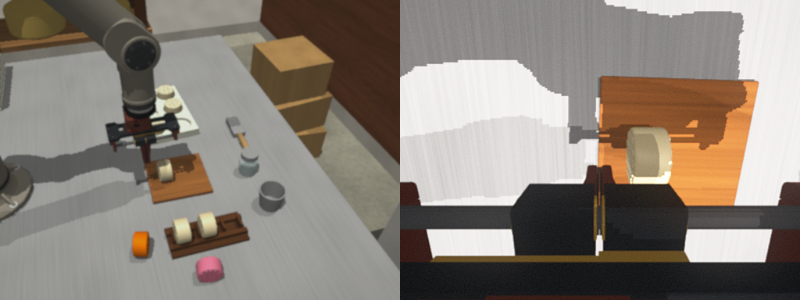

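The cheese stands alone on the board (wrist picture about (648,155)), and the closed fingers are on its robot side. Next: lower, then tip it over.

```bash
python3 -m creep '[[0,0,8,0],[0,0,10,0],[0,0,10,0],[0,0,6,0],[0,0,3,0],[0,3,0,0],[0,5,0,0],[0,5,0,0]]'
python3 -m creep '[[0,4,0,0],[0,4,0,0],[0,4,0,0],[0,4,0,0],[0,4,0,0],[0,4,0,0],[0,3,0,0],[0,0,0,0]]'
python3 - <<'E'
from workcell import ctrl
import cv2
for n in("side","wrist"):
    im,d=ctrl.get_image(n); cv2.imwrite(f"pics/{n}4.png",im[...,::-1])
a=cv2.hconcat([cv2.imread("pics/side4.png"),cv2.imread("pics/wrist4.png")]);cv2.imwrite("pics/c4.png",cv2.resize(a,(800,300)))
E
```

```text
time: 13.35
tcp_pos: [0.4512, -0.0896, 0.057]
orientation: [2.222, 2.219, 0.001]
wrist_force: [0.1, 0.6, 0.4]
finger_gap: 0.011
time: 14.35
tcp_pos: [0.4778, -0.0896, 0.0567]
orientation: [2.223, 2.22, 0.001]
wrist_force: [0.4, 1.3, -0.3]
finger_gap: 0.006
```

View pics/c4.png

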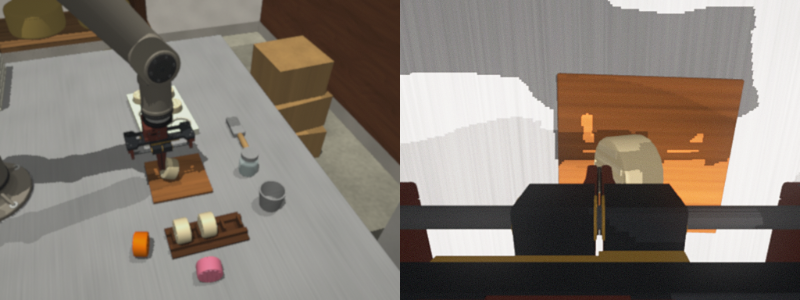

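It is tilting (wrist view about (630,165)). I'll keep pushing, then raise.

```bash
python3 -m creep '[[0,4,0,0],[0,4,0,0],[0,4,0,0],[0,4,0,0],[0,4,0,0],[0,0,0,0],[0,0,-10,0],[0,-6,-20,0]]'
python3 -m creep '[[0,-20,-20,0],[0,-20,-20,0],[0,-14,-10,0],[0,0,0,0],[0,0,0,0],[0,0,0,0],[0,0,0,0],[0,0,0,0]]' 87
python3 to.py
python3 - <<'E'
from workcell import ctrl
import cv2,numpy as np
c=ctrl.get_calibration("wrist");im,d=ctrl.get_image("wrist");np.savez("w5.npz",im=im,d=d,K=c["intrinsics"],T=c["camera_from_world"]);cv2.imwrite("pics/wrist5.png",im[...,::-1])
im,d=ctrl.get_image("side"); cv2.imwrite("pics/side5.png",im[...,::-1])
c=ctrl.get_calibration("side");np.savez("s5.npz",im=im,d=d,K=c["intrinsics"],T=c["camera_from_world"])
a=cv2.hconcat([cv2.imread("pics/side5.png"),cv2.imread("pics/wrist5.png")]);cv2.imwrite("pics/c5.png",cv2.resize(a,(800,300)))
from h import *
for f in("w5.npz","s5.npz"):
    z=np.load(f);P=cloud(z["K"],z["T"],z["d"]);m=(z["d"]>0)&(abs(P[...,2]-.046)<.012)&(abs(P[...,0]-.535)<.07)&(abs(P[...,1]+.09)<.07)
    for c in comps(m,60):
        p=P[c];q=p[:,:2].astype(np.float32)*1000;print(len(p),cv2.minEnclosingCircle(q),np.percentile(p,[3,97],axis=0).round(4).tolist(),cv2.minAreaRect(q))
E
```

```text
time: 15.45
tcp_pos: [0.4911, -0.0895, 0.087]
orientation: [-2.222, -2.219, 0.001]
wrist_force: [0.6, -0.1, -0.6]
finger_gap: 0.0
time: 16.45
tcp_pos: [0.4375, -0.0895, 0.1364]
orientation: [-2.222, -2.22, 0.0]
wrist_force: [-0.1, -0.3, 0.3]
finger_gap: 0.876
t 16.45 tcp [437.5 -89.5 136.4] jawyaw -0.07 tilt 0.03 F [-0.1 -0.3  0.3] gap 76.9 j [ 0.48  0.25 -0.47  2.14  0.16  0.78 -0.1 ]
3210 ((534.1494750976562, -86.5171890258789), 29.90315818786621) [[0.507, -0.1108, 0.0396], [0.5585, -0.0597, 0.0466]] ((533.6995849609375, -86.32614135742188), (57.956878662109375, 58.7973747253418), 6.978440761566162)
459 ((532.4473876953125, -87.68583679199219), 31.470478057861328) [[0.5062, -0.1166, 0.0361], [0.5577, -0.0653, 0.0475]] ((532.7320556640625, -88.50808715820312), (60.980316162109375, 55.83221435546875), 74.0000228881836)
```

View pics/c5.png

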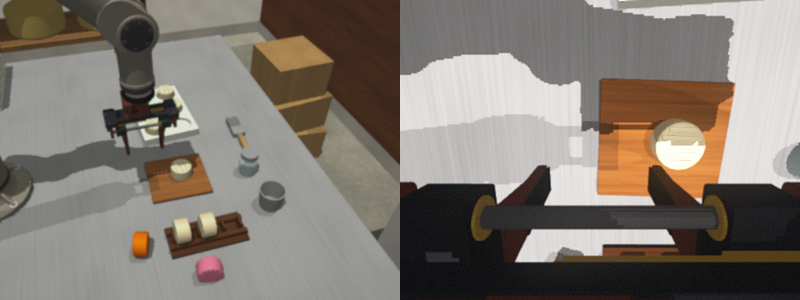

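The cheese lies flat on the board (wrist about (678,145)) with its centre near (533.5,-87.4). Grasping it by the rim.

```bash
python3 -m creep '[[2,12,0,0],[0,20,0,0],[0,24,0,0],[0,20,0,0],[0,14,0,0],[0,6,10,0],[0,0,14,0],[0,0,18,0]]' 87 15
python3 to.py 533.5 -87.2 27
```

```text
time: 17.55
tcp_pos: [0.5326, -0.0878, 0.0933]
orientation: [-2.223, -2.219, 0.001]
wrist_force: [0.5, -0.3, -0.0]
finger_gap: 0.995
t 17.55 tcp [532.6 -87.8  93.3] jawyaw -0.08 tilt 0.05 F [ 0.5 -0.3 -0. ] gap 87.3 j [ 0.38  0.46 -0.42  1.97  0.26  0.77 -0.19]
roll 0 shift [ 0.6  0.9 66.3]
```

```bash
python3 -m creep '[[0,1,12,0],[0,0,16,0],[0,0,14,0],[0,0,12,0],[0,0,8,0],[0,0,4,0],[0,0,0,0],[0,0,0,0]]'
python3 -m creep '[[0,0,0,0],[0,0,0,0],[0,0,0,0],[0,0,0,0],[0,0,0,0],[0,0,0,0],[0,0,0,0],[0,0,0,0]]' 50
python3 to.py
python3 -m creep '[[0,0,-6,0],[0,0,-12,0],[0,0,-16,0],[0,0,-18,0],[0,0,-18,0],[0,0,-16,0],[0,0,-10,0],[0,0,-4,0]]'
python3 to.py 590 127.5 127
```

```text
time: 18.55
tcp_pos: [0.5348, -0.0878, 0.029]
orientation: [2.222, 2.219, 0.001]
wrist_force: [-0.5, -0.0, 0.0]
finger_gap: 0.994
time: 19.55
tcp_pos: [0.5345, -0.0877, 0.0287]
orientation: [2.223, 2.22, 0.0]
wrist_force: [-0.9, -1.4, 2.2]
finger_gap: 0.681
t 19.55 tcp [534.5 -87.7  28.7] jawyaw -0.08 tilt 0.01 F [-0.9 -1.4  2.2] gap 59.8 j [ 0.34  0.56 -0.38  2.    0.33  0.65 -0.24]
time: 20.55
tcp_pos: [0.5347, -0.0878, 0.1294]
orientation: [2.223, 2.219, 0.001]
wrist_force: [-0.3, -1.0, -0.5]
finger_gap: 0.679
t 20.55 tcp [534.7 -87.8 129.4] jawyaw -0.08 tilt 0.05 F [-0.3 -1.  -0.5] gap 59.6 j [ 0.4   0.41 -0.44  1.94  0.23  0.84 -0.16]
roll 0 shift [215.3  55.    2.4]
```

```bash
python3 -m creep '[[10,4,0,0],[18,8,0,0],[22,10,0,0],[24,11,0,0],[24,11,0,0],[18,7,0,0],[8,4,0,0],[0,0,0,0]]'
python3 to.py 590 127.5 127
python3 - <<'E'
from workcell import ctrl
import cv2,numpy as np
c=ctrl.get_calibration("wrist");im,d=ctrl.get_image("wrist");np.savez("w6.npz",im=im,d=d,K=c["intrinsics"],T=c["camera_from_world"]);cv2.imwrite("pics/wrist6.png",im[...,::-1])
E
```

```text
time: 21.55
tcp_pos: [0.5896, 0.0367, 0.1284]
orientation: [-2.222, -2.221, 0.001]
wrist_force: [-0.1, 0.2, -1.4]
finger_gap: 0.681
t 21.55 tcp [589.6  36.7 128.4] jawyaw -0.03 tilt 0.03 F [-0.1  0.2 -1.4] gap 59.8 j [ 0.18  0.48 -0.45  1.82  0.26  0.89 -0.4 ]
roll 0 shift [90.8  0.4  1.4]
```

View pics/wrist6.png

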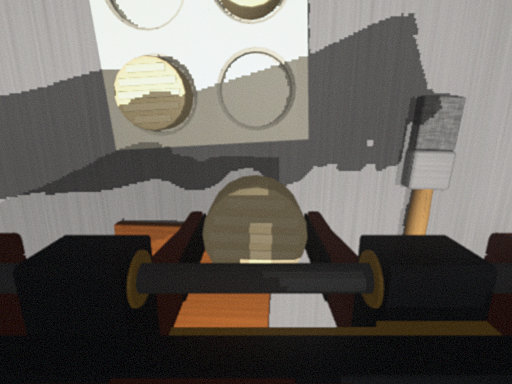

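The empty pocket3 is at (257,88), cheese0's pocket at (150,92), and the held cheese is level at about (255,225). Next I'll fit both circles in this one view.

```bash
cat > fit.py <<'E'
from h import *
import sys
def circ(q):
    A=np.c_[2*q,np.ones(len(q))];x=np.linalg.lstsq(A,(q**2).sum(1),rcond=None)[0];return x[:2],np.sqrt(x[2]+x[:2]@x[:2])
def circr(q):
    for _ in range(6):
        c,r=circ(q);e=abs(np.linalg.norm(q-c,axis=1)-r);q=q[e<max(np.percentile(e,85),.6)]
    return c.round(1),round(r,1),len(q)
f=sys.argv[1];px,py,cx,cy,tz=map(float,sys.argv[2:7])
z=np.load(f);d=z["d"];K,T=z["K"],z["T"];P=cloud(K,T,d)*1000
m=(d>0)&(np.hypot(P[...,0]-px,P[...,1]-py)<37)&(P[...,2]<21)
print("pocket floor z",np.median(P[m][:,2]).round(1),m.sum())
if m.sum():
    c=max(comps(m,30),key=lambda a:a.sum());ct=max(cv2.findContours(c.astype(np.uint8),cv2.RETR_EXTERNAL,cv2.CHAIN_APPROX_NONE)[0],key=len)[:,0]
    w=P[ct[:,1],ct[:,0],:2];print("pocket depth",circr(w))
m=(d>0)&(np.hypot(P[...,0]-cx,P[...,1]-cy)<36)&(P[...,2]>tz-8)&(P[...,2]<tz+6)
print("cheese top z",np.median(P[m][:,2]).round(1),m.sum())
# plane fit for tilt
q=P[m];n=np.linalg.lstsq(np.c_[q[:,:2],np.ones(len(q))],q[:,2],rcond=None)[0];print("slope deg",np.degrees(n[:2]).round(1))
c=max(comps(m,30),key=lambda a:a.sum());ct=max(cv2.findContours(c.astype(np.uint8),cv2.RETR_EXTERNAL,cv2.CHAIN_APPROX_NONE)[0],key=len)[:,0]
far=ct[ct[:,1]<np.median(ct[:,1])]
w=np.array([ray(K,T,u,v,tz/1000)[:2]*1000 for u,v in far]);print("cheese rim far half",circr(w), "hull x",w[:,0].min().round(1),w[:,0].max().round(1),"maxy",w[:,1].max().round(1))
E
python3 fit.py w6.npz 590 127 589.6 36.7 145.5
python3 - <<'E'
from h import *
from fit import circr
E
true
```

```text
pocket floor z 12.9 4241
pocket depth (array([591. , 126.6]), np.float64(32.3), 211)
cheese top z 144.8 7450
slope deg [-0.1 -1.8]
cheese rim far half (array([589.9,  39.3]), np.float64(29.8), 89) hull x 554.9 624.8 maxy 69.5Traceback (most recent call last):
  File "<stdin>", line 2, in <module>
  File "fit.py", line 9, in <module>
    f=sys.argv[1];px,py,cx,cy,tz=map(float,sys.argv[2:7])
      ~~~~~~~~^^^
IndexError: list index out of range
```

```bash
python3 -m creep '[[8,1,0,0],[14,0,0,0],[18,0,0,0],[18,0,0,0],[16,0,0,0],[10,0,0,0],[4.5,0,0,0],[0,0,0,0]]'
python3 -m creep '[[0,0,8,0],[0,0,14,0],[0,0,16,0],[0,0,16,0],[0,0,12,0],[0,0,6,0],[0,0,3,0],[0,0,0,0]]'
python3 to.py
cat > snap.py <<'E'
import sys,cv2,numpy as np
from workcell import ctrl
tag=sys.argv[1];L=[]
for n in sys.argv[2:]:
    c=ctrl.get_calibration(n);im,d=ctrl.get_image(n);np.savez(f"{n}{tag}.npz",im=im,d=d,K=c["intrinsics"],T=c["camera_from_world"]);cv2.imwrite(f"pics/{n}{tag}.png",im[...,::-1]);L.append(im[...,::-1])
if len(L)==2: cv2.imwrite(f"pics/c{tag}.png",cv2.resize(cv2.hconcat(L),(800,300)))
E
python3 snap.py 7 side wrist
python3 - <<'E'
import cv2
a=cv2.imread("pics/side7.png")[90:210,130:290];cv2.imwrite("pics/z7.png",cv2.resize(a,None,fx=4,fy=4,interpolation=cv2.INTER_CUBIC))
E
```

```text
time: 22.6
tcp_pos: [0.5908, 0.1246, 0.1286]
orientation: [2.223, 2.22, -0.0]
wrist_force: [-0.1, -0.5, -1.2]
finger_gap: 0.681
time: 23.6
tcp_pos: [0.5909, 0.1248, 0.0539]
orientation: [2.223, 2.22, 0.001]
wrist_force: [-0.2, -0.1, -0.8]
finger_gap: 0.681
t 23.6 tcp [590.9 124.8  53.9] jawyaw -0.08 tilt 0.02 F [-0.2 -0.1 -0.8] gap 59.8 j [ 0.01  0.6  -0.42  1.84  0.34  0.78 -0.6 ]
```

View pics/wrist7.png

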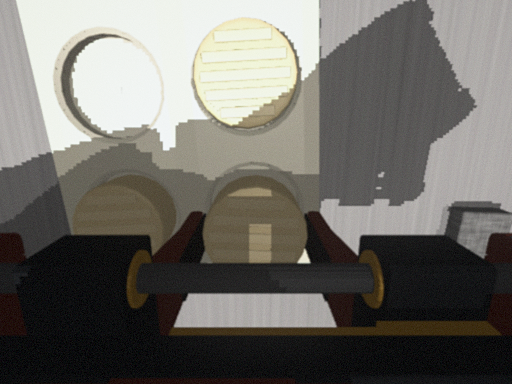

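View pics/z7.png

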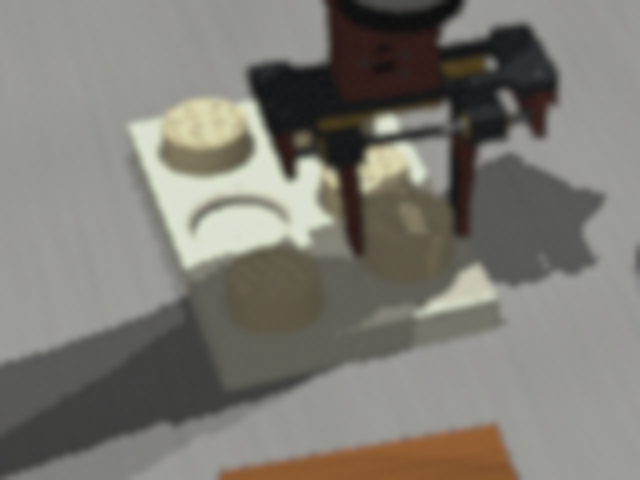

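Run:
```python
import sys
from h import *
def circ(q):
    A=np.c_[2*q,np.ones(len(q))];x=np.linalg.lstsq(A,(q**2).sum(1),rcond=None)[0];return x[:2],np.sqrt(x[2]+x[:2]@x[:2])
def circr(q):
    for _ in range(8):
        c,r=circ(q);e=abs(np.linalg.norm(q-c,axis=1)-r);q=q[e<max(np.percentile(e,85),.6)]
    return c.round(1),round(r,1),len(q)
for f in("wrist7.npz","side7.npz"):
    z=np.load(f);d=z["d"];K,T=z["K"],z["T"];P=cloud(K,T,d)*1000
    for nm,x,y,t in(("held",591,126,71),("p4",585,214,48),("p0",502,123,48),("p1",497,211,14)):
        m=(d>0)&(np.hypot(P[...,0]-x,P[...,1]-y)<36)&(abs(P[...,2]-t)<5)
        cs=comps(m,40)
        if not cs: continue
        c=max(cs,key=lambda a:a.sum());ct=max(cv2.findContours(c.astype(np.uint8),cv2.RETR_EXTERNAL,cv2.CHAIN_APPROX_NONE)[0],key=len)[:,0]
        if f[0]=="w" and nm=="held": ct=ct[ct[:,1]<225]
        w=np.array([ray(K,T,u,v,t/1000)[:2]*1000 for u,v in ct])
        q=P[c];n=np.linalg.lstsq(np.c_[q[:,:2],np.ones(len(q))],q[:,2],rcond=None)[0]
        print(f,nm,"z",np.median(q[:,2]).round(1),circr(w),w.max(0).round(1),w.min(0).round(1),"slope",np.degrees(n[:2]).round(1))
```

```text
wrist7.npz held z 70.4 (array([591.4, 127.7]), np.float64(28.9), 100) [626.3 157.1] [555.8 134.5] slope [-0.  -1.3]
wrist7.npz p4 z 47.1 (array([586.4, 213.8]), np.float64(28.6), 303) [615.3 242.6] [557.5 185. ] slope [-0.1  0.1]
wrist7.npz p0 z 47.2 (array([505.7, 123.9]), np.float64(28.5), 131) [534.6 152.9] [475.9 104.7] slope [-1.  -1.5]
wrist7.npz p1 z 12.9 (array([495.5, 210.1]), np.float64(32.6), 285) [528.1 243.3] [462.3 176.8] slope [-1.3  0.2]
side7.npz held z 69.8 (array([589.2, 120.1]), np.float64(29.4), 21) [622.8 150.8] [557.1  89.8] slope [0.1 0.6]
side7.npz p4 z 47.0 (array([588.5, 206.9]), np.float64(23.4), 9) [611.4 230. ] [575.9 177.4] slope [-1.2  0.9]
side7.npz p0 z 46.8 (array([500.7, 117.7]), np.float64(28.2), 25) [529.6 146.2] [471.9  84.8] slope [-0.1  0.6]
side7.npz p1 z 13.2 (array([496.5, 218.9]), np.float64(29.7), 16) [528.8 250.1] [465.9 189.6] slope [0.9 1.2]
```

Wrist and side estimates put the held cheese within about 1 mm of pocket3's centre, so I'm lowering slowly and watching the force.

```bash
python3 -m creep '[[0,0,3,0],[0,0,3,0],[0,0,3,0],[0,0,2,0],[0,0,2,0],[0,0,0,0],[0,0,0,0],[0,0,0,0]]'
python3 -m creep '[[-0.3,0,1,0],[0,0,1,0],[0,0,1,0],[0,0,1,0],[0,0,1,0],[0,0,0,0],[0,0,0,0],[0,0,0,0]]'
python3 to.py
```

```text
time: 24.7
tcp_pos: [0.5908, 0.1247, 0.0408]
orientation: [2.223, 2.22, 0.0]
wrist_force: [-0.3, -0.1, -1.0]
finger_gap: 0.68
time: 25.7
tcp_pos: [0.5908, 0.1244, 0.0357]
orientation: [2.223, 2.22, 0.0]
wrist_force: [-0.1, -0.4, -0.2]
finger_gap: 0.679
t 25.7 tcp [590.8 124.4  35.7] jawyaw -0.08 tilt 0.0 F [-0.1 -0.4 -0.2] gap 59.6 j [-0.    0.63 -0.41  1.84  0.35  0.74 -0.61]
```

```bash
python3 -m creep '[[0,0,1,0],[0,0,1,0],[0,0,1,0],[0,0,0.5,0],[0,0,0.5,0],[0,0,0,0],[0,0,0,0],[0,0,0,0]]'
python3 to.py
```

```text
time: 26.7
tcp_pos: [0.5907, 0.1244, 0.0317]
orientation: [2.223, 2.22, 0.0]
wrist_force: [-0.0, -0.4, -1.0]
finger_gap: 0.679
t 26.7 tcp [590.7 124.4  31.7] jawyaw -0.07 tilt 0.0 F [-0.  -0.4 -1. ] gap 59.6 j [-0.    0.63 -0.41  1.85  0.36  0.74 -0.61]
```

```bash
python3 -m creep '[[0,0,0.5,0],[0,0,0,0],[0,0,0.5,0],[0,0,0,0],[0,0,0.4,0],[0,0,0,0],[0,0,0,0],[0,0,0,0]]'
python3 to.py
```

```text
time: 27.7
tcp_pos: [0.5908, 0.1244, 0.0308]
orientation: [2.223, 2.22, 0.0]
wrist_force: [-2.2, -0.7, 5.3]
finger_gap: 0.68
t 27.7 tcp [590.8 124.4  30.8] jawyaw -0.08 tilt 0.02 F [-2.2 -0.7  5.3] gap 59.7 j [-0.01  0.63 -0.41  1.85  0.36  0.74 -0.61]
```

Contact came at the expected height. Release, rise and check.

```bash
python3 -m creep '[[0,0,0,0],[0,0,0,0],[0,0,0,0],[0,0,-4,0],[0,0,-12,0],[0,0,-24,0],[0,0,-36,0],[0,0,-36,0]]' 72
python3 -m creep '[[-20,-3,0,0],[-34,-8,0,0],[-34,-8,0,0],[-34,-8,0,0],[-34,-8,0,0],[-34,-8,0,0],[-34,-8,0,0],[-34,-8,0,0]]' 50 20
python3 to.py 478 -302.5 140 0
python3 snap.py 8 side top
```

```text
time: 28.7
tcp_pos: [0.5907, 0.1245, 0.1442]
orientation: [2.223, 2.22, 0.001]
wrist_force: [0.1, -0.3, -0.7]
finger_gap: 0.818
time: 29.7
tcp_pos: [0.5301, -0.1354, 0.1419]
orientation: [-2.223, -2.219, 0.001]
wrist_force: [-0.9, -0.2, -0.1]
finger_gap: 0.576
t 29.7 tcp [ 530.1 -135.4  141.9] jawyaw -0.12 tilt 0.06 F [-0.9 -0.2 -0.1] gap 50.5 j [ 0.48  0.4  -0.43  1.92  0.21  0.87 -0.06]
roll -0.1 shift [-167.1  -52.1    2. ]
```

View pics/c8.png

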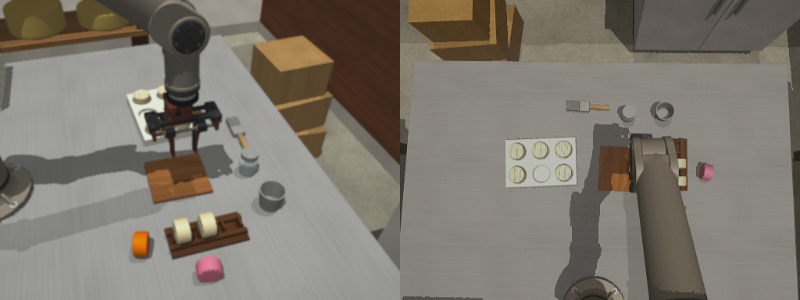

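Pocket3 is filled (top view (564,150)), leaving only pocket1 empty. Now for spare0.

```bash
python3 -m creep '[[-22,-8,0,0],[-30,-10,0,0],[-34,-11,0,0],[-34,-10,0,0],[-26,-8,0,0],[-14,-4,0,0],[-6,0,0,0],[0,0,0,0]]' 50 20
python3 to.py 478 -302.5 46 0
```

```text
time: 30.8
tcp_pos: [0.4806, -0.2987, 0.1422]
orientation: [-2.222, -2.221, -0.001]
wrist_force: [0.0, 0.7, -0.4]
finger_gap: 0.565
t 30.8 tcp [ 480.6 -298.7  142.2] jawyaw -0.03 tilt 0.03 F [ 0.   0.7 -0.4] gap 49.6 j [ 0.74  0.42 -0.37  1.88  0.19  0.88  0.27]
roll -0.0 shift [-3.8 -2.6 96.2]
```

```bash
python3 -m creep '[[-3,-1.5,14,0],[0,0,18,0],[0,0,18,0],[0,0,16,0],[0,0,14,0],[0,0,10,0],[0,0,6,0],[0,0,0,0]]' 50 20
python3 -m creep '[[0,0,0,0],[0,0,0,0],[0,0,0,0],[0,0,0,0],[0,0,0,0],[0,0,0,0],[0,0,0,0],[0,0,0,0]]' 25 20
python3 to.py
```

```text
time: 31.8
tcp_pos: [0.4786, -0.3024, 0.046]
orientation: [-2.223, -2.22, 0.0]
wrist_force: [0.8, 0.4, -0.0]
finger_gap: 0.572
time: 32.8
tcp_pos: [0.479, -0.3026, 0.0466]
orientation: [2.222, 2.219, 0.0]
wrist_force: [-0.7, -0.5, 5.5]
finger_gap: 0.383
t 32.8 tcp [ 479.  -302.6   46.6] jawyaw -0.08 tilt 0.05 F [-0.7 -0.5  5.5] gap 33.7 j [ 0.71  0.55 -0.33  1.93  0.27  0.7   0.22]
```

```bash
python3 -m creep '[[0,0,-6,0],[0,0,-10,0],[0,0,-14,0],[0,0,-16,0],[0,0,-16,0],[0,0,-14,0],[0,0,-10,0],[0,0,-6,0]]'
python3 -m creep '[[18,1,0,0],[30,1,0,0],[32,1,0,0],[32,1,0,0],[32,1,0,0],[30,1,0,0],[24,0,0,0],[13,0,0,0]]'
python3 -m creep '[[0,0,10,0],[0,0,16,0],[0,0,16,0],[0,0,16,0],[0,0,14,0],[0,0,10,0],[0,0,6,0],[0,0,2,0]]'
python3 to.py 485 -90 43.7
python3 snap.py 9 side wrist
```

```text
time: 33.8
tcp_pos: [0.4787, -0.3025, 0.1389]
orientation: [2.223, 2.22, 0.0]
wrist_force: [-0.5, 0.4, -1.1]
finger_gap: 0.385
time: 34.8
tcp_pos: [0.4843, -0.0889, 0.1379]
orientation: [-2.219, -2.222, 0.0]
wrist_force: [-0.5, -1.1, -0.7]
finger_gap: 0.385
time: 35.8
tcp_pos: [0.485, -0.0914, 0.048]
orientation: [-2.223, -2.22, 0.0]
wrist_force: [0.4, 1.0, -1.2]
finger_gap: 0.387
t 35.8 tcp [485.  -91.4  48. ] jawyaw -0.07 tilt 0.0 F [ 0.4  1.  -1.2] gap 34.0 j [ 0.39  0.47 -0.4   2.1   0.3   0.63 -0.22]
roll 0 shift [1.4 0.  4.3]
```

View pics/c9.png

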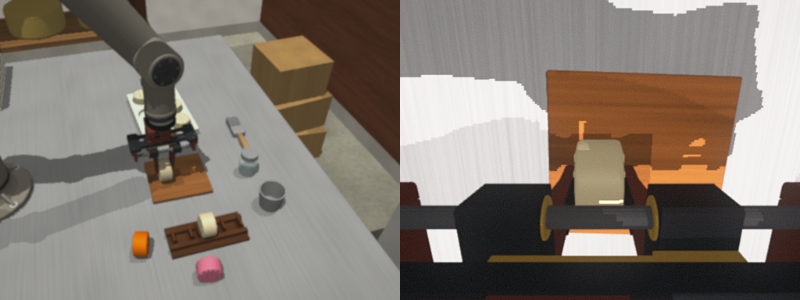

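The second cheese is upright over the board, and spare1 still stands in the rack (207,224). Same sequence again.

```bash
python3 -m creep '[[0,0,1.5,0],[0,0,1,0],[0,0,0.5,0],[0,0,0.5,0],[0,0,0.5,0],[0,0,0.3,0],[0,0,0,0],[0,0,0,0]]'
python3 to.py
```

```text
time: 36.9
tcp_pos: [0.485, -0.0914, 0.044]
orientation: [2.223, 2.22, 0.0]
wrist_force: [-0.9, -0.4, -1.6]
finger_gap: 0.388
t 36.9 tcp [485.  -91.4  44. ] jawyaw -0.08 tilt 0.0 F [-0.9 -0.4 -1.6] gap 34.1 j [ 0.39  0.47 -0.4   2.1   0.31  0.62 -0.23]
```

```bash
python3 -m creep '[[0,0,0.4,0],[0,0,0,0],[0,0,0.4,0],[0,0,0,0],[0,0,0.2,0],[0,0,0,0],[0,0,0,0],[0,0,0,0]]'
python3 to.py
```

```text
time: 37.9
tcp_pos: [0.485, -0.0915, 0.0435]
orientation: [2.223, 2.22, -0.0]
wrist_force: [-2.7, -0.1, 8.4]
finger_gap: 0.387
t 37.9 tcp [485.  -91.5  43.5] jawyaw -0.08 tilt 0.02 F [-2.7 -0.1  8.4] gap 34.0 j [ 0.39  0.47 -0.4   2.1   0.31  0.62 -0.23]
```

```bash
python3 -m creep '[[0,0,0,0],[0,0,0,0],[0,0,0,0],[0,0,-4,0],[0,0,-10,0],[0,0,-14,0],[0,0,-14,0],[0,0,-8,0]]' 60
python3 -m creep '[[0,-6,0,0],[0,-10,0,0],[0,-10,0,0],[0,-10,0,0],[0,-8,0,0],[0,-4,0,0],[0,0,0,0],[0,0,0,0]]' 0
python3 to.py 438 -90 57
python3 snap.py 10 side wrist
```

```text
time: 38.9
tcp_pos: [0.4855, -0.0916, 0.0944]
orientation: [2.222, 2.219, 0.001]
wrist_force: [-0.5, -0.2, -0.4]
finger_gap: 0.681
time: 39.9
tcp_pos: [0.4374, -0.0913, 0.0931]
orientation: [2.223, 2.22, 0.001]
wrist_force: [0.4, -0.7, 0.6]
finger_gap: 0.006
t 39.9 tcp [437.4 -91.3  93.1] jawyaw -0.07 tilt 0.03 F [ 0.4 -0.7  0.6] gap 0.5 j [ 0.46  0.33 -0.46  2.17  0.23  0.68 -0.15]
roll 0 shift [ 1.3  0.6 36.1]
```

View pics/c10.png

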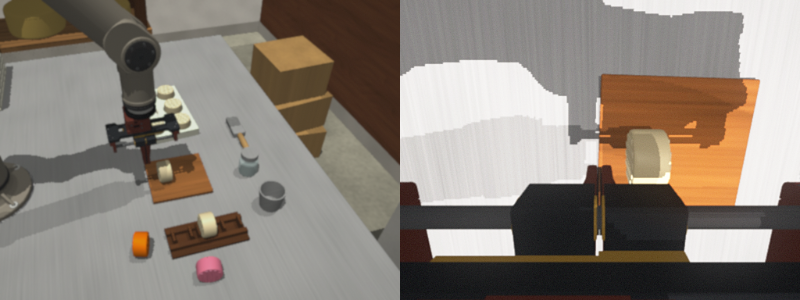

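It is standing free as before (wrist view (648,155)). Tipping it over.

```bash
python3 -m creep '[[0,0,8,0],[0,0,10,0],[0,0,10,0],[0,0,5,0],[0,0,3,0],[0,3,0,0],[0,5,0,0],[0,5,0,0]]'
python3 -m creep '[[0,4,0,0],[0,4,0,0],[0,4,0,0],[0,4,0,0],[0,4,0,0],[0,4,0,0],[0,3,0,0],[0,4,0,0]]'
python3 -m creep '[[0,4,0,0],[0,4,0,0],[0,4,0,0],[0,4,0,0],[0,0,0,0],[0,0,-10,0],[0,-6,-20,0],[0,-20,-20,0]]'
python3 -m creep '[[0,-20,-20,0],[0,-14,-10,0],[0,0,0,0],[0,0,0,0],[0,0,0,0],[0,0,0,0],[0,0,0,0],[0,0,0,0]]' 87 15
python3 to.py
python3 snap.py 11 side wrist
python3 - <<'E'
from h import *
for f in("wrist11.npz","side11.npz"):
    z=np.load(f);P=cloud(z["K"],z["T"],z["d"]);m=(z["d"]>0)&(abs(P[...,2]-.046)<.012)&(abs(P[...,0]-.535)<.07)&(abs(P[...,1]+.09)<.07)
    for c in comps(m,60):
        p=P[c];q=p[:,:2].astype(np.float32)*1000;print(len(p),cv2.minEnclosingCircle(q),np.percentile(p,[3,97],axis=0).round(4).tolist(),cv2.minAreaRect(q))
E
```

```text
time: 41.0
tcp_pos: [0.4507, -0.0915, 0.0573]
orientation: [2.223, 2.219, 0.001]
wrist_force: [-0.1, -0.4, -0.4]
finger_gap: 0.007
time: 42.0
tcp_pos: [0.4812, -0.0914, 0.057]
orientation: [2.223, 2.22, 0.0]
wrist_force: [0.4, 0.4, 0.4]
finger_gap: 0.007
time: 43.0
tcp_pos: [0.4714, -0.0912, 0.1081]
orientation: [2.222, 2.22, 0.002]
wrist_force: [-1.3, 0.1, -0.6]
finger_gap: 0.008
time: 44.0
tcp_pos: [0.437, -0.0913, 0.1368]
orientation: [-2.223, -2.22, 0.0]
wrist_force: [0.4, -0.4, 0.9]
finger_gap: 0.877
t 44.0 tcp [437.  -91.3 136.8] jawyaw -0.07 tilt 0.01 F [ 0.4 -0.4  0.9] gap 77.0 j [ 0.49  0.26 -0.48  2.14  0.17  0.78 -0.1 ]
3185 ((532.0658569335938, -89.97036743164062), 29.95694351196289) [[0.505, -0.1142, 0.0393], [0.5565, -0.0632, 0.0466]] ((531.6082153320312, -89.79683685302734), (58.170867919921875, 58.73692321777344), 7.915380477905273)
471 ((529.9354248046875, -92.8160400390625), 31.003511428833008) [[0.5035, -0.1197, 0.0351], [0.556, -0.0684, 0.0476]] ((530.4622802734375, -92.8528060913086), (59.120018005371094, 57.784915924072266), 73.9643325805664)
```

View pics/c11.png

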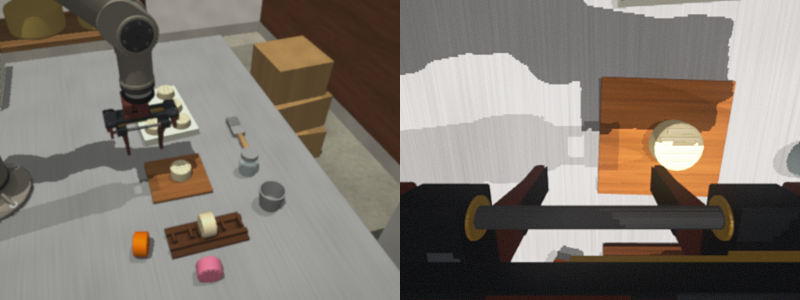

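The second cheese lies flat with its centre at about (531.5,-90.5). Grasping it the same way as before.

```bash
python3 -m creep '[[0,12,0,0],[0,20,0,0],[0,24,0,0],[0,20,0,0],[0,14,0,0],[0,5,10,0],[0,0,14,0],[0,0,18,0]]' 87 15
python3 -m creep '[[0,0,12,0],[0,0,16,0],[0,0,14,0],[0,0,12,0],[0,0,8,0],[0,0,4,0],[0,0,0,0],[0,0,0,0]]'
python3 -m creep '[[0,0,0,0],[0,0,0,0],[0,0,0,0],[0,0,0,0],[0,0,0,0],[0,0,0,0],[0,0,0,0],[0,0,0,0]]' 50
python3 to.py
python3 -m creep '[[0,0,-6,0],[0,0,-12,0],[0,0,-16,0],[0,0,-18,0],[0,0,-18,0],[0,0,-16,0],[0,0,-10,0],[0,0,-4,0]]'
python3 to.py 498 116 128
```

```text
time: 45.1
tcp_pos: [0.5311, -0.0916, 0.0936]
orientation: [-2.223, -2.22, 0.001]
wrist_force: [-1.3, 0.2, 0.6]
finger_gap: 0.993
time: 46.1
tcp_pos: [0.5323, -0.0915, 0.0293]
orientation: [2.223, 2.219, 0.001]
wrist_force: [-0.1, 1.0, -0.6]
finger_gap: 0.992
time: 47.1
tcp_pos: [0.532, -0.0915, 0.0291]
orientation: [2.223, 2.22, 0.0]
wrist_force: [-1.3, -0.2, 3.2]
finger_gap: 0.678
t 47.1 tcp [532.  -91.5  29.1] jawyaw -0.07 tilt 0.01 F [-1.3 -0.2  3.2] gap 59.5 j [ 0.36  0.55 -0.39  2.    0.34  0.65 -0.25]
time: 48.1
tcp_pos: [0.5321, -0.0916, 0.1296]
orientation: [2.223, 2.219, 0.001]
wrist_force: [-0.0, 0.2, -1.6]
finger_gap: 0.672
t 48.1 tcp [532.1 -91.6 129.6] jawyaw -0.08 tilt 0.04 F [-0.   0.2 -1.6] gap 59.0 j [ 0.42  0.41 -0.45  1.94  0.23  0.84 -0.16]
roll 0 shift [207.5 -34.4   1.6]
```

```bash
python3 -m creep '[[15,-3,0,0],[26,-5,0,0],[34,-6,0,0],[36,-6,0,0],[36,-6,0,0],[32,-5,0,0],[20,-3,0,0],[8,0,0,0]]'
python3 to.py 498 207 128
python3 snap.py 12 wrist
python3 fit.py wrist12.npz 497 210.5 498 118 146
```

```text
time: 49.1
tcp_pos: [0.497, 0.1177, 0.1284]
orientation: [-2.218, -2.223, 0.001]
wrist_force: [-1.2, -0.4, -0.9]
finger_gap: 0.676
t 49.1 tcp [497.  117.7 128.4] jawyaw 0.11 tilt 0.08 F [-1.2 -0.4 -0.9] gap 59.4 j [ 0.08  0.38 -0.52  2.    0.25  0.82 -0.59]
roll 0 shift [89.3  1.2  0.5]
pocket floor z 12.9 4260
pocket depth (array([498.2, 209.5]), np.float64(32.3), 209)
cheese top z 144.6 7512
slope deg [-0.1 -1.7]
cheese rim far half (array([497.5, 121.4]), np.float64(29.1), 105) hull x 462.4 533.2 maxy 151.1
```

View pics/wrist12.png

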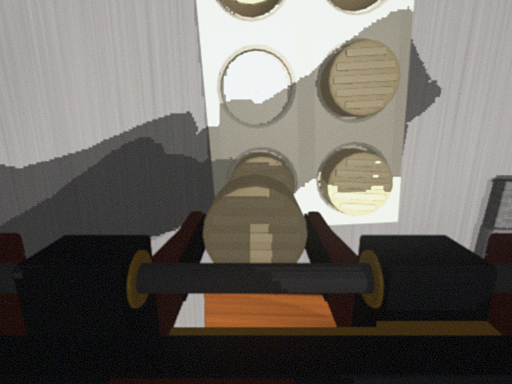

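Pocket1 is at (257,88) in the picture, or (498.2,209.5). That calls for TCP (498,207), which agrees with the offset from pocket3.

```bash
python3 -m creep '[[8,0,0,0],[14,0,0,0],[18,0,0,0],[19,0,0,0],[17,0,0,0],[11,0,0,0],[4.5,0,0,0],[0,0,0,0]]'
python3 -m creep '[[0,0,8,0],[0,0,14,0],[0,0,16,0],[0,0,16,0],[0,0,12,0],[0,0,6,0],[0,0,3,0],[0,0,0,0]]'
python3 to.py 498 207 31
```

```text
time: 50.15
tcp_pos: [0.4983, 0.207, 0.1289]
orientation: [2.223, 2.22, -0.0]
wrist_force: [0.8, -0.2, -1.1]
finger_gap: 0.684
time: 51.15
tcp_pos: [0.4985, 0.2072, 0.0541]
orientation: [2.223, 2.22, 0.0]
wrist_force: [-0.1, -0.0, -0.3]
finger_gap: 0.679
t 51.15 tcp [498.5 207.2  54.1] jawyaw -0.07 tilt 0.02 F [-0.1 -0.  -0.3] gap 59.6 j [-0.13  0.53 -0.48  1.99  0.37  0.71 -0.84]
roll 0 shift [-0.2 -0.5 23.1]
```

```bash
python3 -m creep '[[0,-0.4,3,0],[0,0,3,0],[0,0,3,0],[0,0,2,0],[0,0,2,0],[0,0,0,0],[0,0,0,0],[0,0,0,0]]'
python3 -m creep '[[0,0,1,0],[0,0,1,0],[0,0,1,0],[0,0,1,0],[0,0,1,0],[0,0,0,0],[0,0,0,0],[0,0,0,0]]'
python3 to.py
```

```text
time: 52.15
tcp_pos: [0.498, 0.2071, 0.0411]
orientation: [2.223, 2.22, 0.0]
wrist_force: [0.0, 0.8, -1.1]
finger_gap: 0.681
time: 53.15
tcp_pos: [0.498, 0.207, 0.036]
orientation: [2.223, 2.22, 0.0]
wrist_force: [0.4, -0.1, -0.2]
finger_gap: 0.679
t 53.15 tcp [498. 207.  36.] jawyaw -0.08 tilt 0.01 F [ 0.4 -0.1 -0.2] gap 59.6 j [-0.14  0.56 -0.47  2.    0.39  0.68 -0.86]
```

It is inside the mouth with no force. I'll lower it the last few millimetres.

```bash
python3 -m creep '[[0,0,1,0],[0,0,1,0],[0,0,1,0],[0,0,0.5,0],[0,0,0.5,0],[0,0,0.4,0],[0,0,0,0],[0,0,0,0]]'
python3 -m creep '[[0,0,0.5,0],[0,0,0,0],[0,0,0.3,0],[0,0,0,0],[0,0,0,0],[0,0,0,0],[0,0,0,0],[0,0,0,0]]'
python3 to.py
```

```text
time: 54.15
tcp_pos: [0.4979, 0.207, 0.0316]
orientation: [2.223, 2.22, 0.0]
wrist_force: [0.2, 0.9, 0.1]
finger_gap: 0.681
time: 55.15
tcp_pos: [0.498, 0.207, 0.031]
orientation: [2.223, 2.22, 0.0]
wrist_force: [-1.4, -1.7, 4.9]
finger_gap: 0.684
t 55.15 tcp [498. 207.  31.] jawyaw -0.08 tilt 0.01 F [-1.4 -1.7  4.9] gap 60.0 j [-0.14  0.56 -0.46  2.    0.4   0.67 -0.86]
```

```bash
python3 -m creep '[[0,0,0,0],[0,0,0,0],[0,0,0,0],[0,0,-4,0],[0,0,-12,0],[0,0,-24,0],[0,0,-36,0],[0,0,-36,0]]' 72
python3 -m creep '[[-10,0,0,0],[-20,0,0,0],[-30,0,0,0],[-34,0,0,0],[-34,0,0,0],[-30,0,0,0],[-20,0,0,0],[-6,0,0,0]]'
python3 to.py
python3 snap.py 13 side top
python3 - <<'E'
from h import *
for f in("top13.npz","side13.npz","top0.npz","side0.npz"):
    z=np.load(f);d=z["d"];P=cloud(z["K"],z["T"],d)*1000
    for i,(x,y) in enumerate([(502,123),(497,210.5),(492.5,298),(590,127.6),(585.3,215),(580,303)]):
        m=(d>0)&(np.hypot(P[...,0]-x,P[...,1]-y)<26)&(P[...,2]<70)
        q=P[m]; n=np.linalg.lstsq(np.c_[q[:,:2]-[x,y],np.ones(len(q))],q[:,2],rcond=None)[0]
        print(f,i,"top z",n[2].round(1),"slope",np.degrees(n[:2]).round(1))
E
```

```text
time: 56.15
tcp_pos: [0.4978, 0.2071, 0.1446]
orientation: [2.223, 2.22, 0.001]
wrist_force: [0.8, 0.3, -0.8]
finger_gap: 0.818
time: 57.15
tcp_pos: [0.497, 0.0212, 0.1422]
orientation: [-2.225, -2.217, 0.002]
wrist_force: [0.5, 0.7, -0.3]
finger_gap: 0.823
t 57.15 tcp [497.   21.2 142.2] jawyaw -0.22 tilt 0.08 F [ 0.5  0.7 -0.3] gap 72.3 j [ 0.26  0.33 -0.5   2.02  0.21  0.84 -0.37]
top13.npz 0 top z 0.1 slope [-22.6 113.2]
top13.npz 1 top z 48.4 slope [0.5 0.1]
top13.npz 2 top z 48.4 slope [0.3 0.5]
top13.npz 3 top z 48.2 slope [ 0.5 -0.1]
top13.npz 4 top z 48.5 slope [-0.9 -1.2]
top13.npz 5 top z 48.4 slope [-1.5  0. ]
side13.npz 0 top z 46.8 slope [-0.   0.5]
side13.npz 1 top z 46.8 slope [-0.5 -0.4]
side13.npz 2 top z 48.0 slope [-4.3  4. ]
side13.npz 3 top z 46.9 slope [-0.7 -0.4]
side13.npz 4 top z 46.7 slope [0.  0.3]
side13.npz 5 top z 45.8 slope [ 0.9 -3.3]
top0.npz 0 top z 48.1 slope [-0.  -0.2]
top0.npz 1 top z 14.0 slope [-0.2  0.2]
top0.npz 2 top z 48.7 slope [1.6 0.8]
top0.npz 3 top z 13.9 slope [0.4 0.7]
top0.npz 4 top z 48.4 slope [-0.6  0.3]
top0.npz 5 top z 48.6 slope [ 0.8 -0.5]
side0.npz 0 top z 46.8 slope [-0.4  0.6]
side0.npz 1 top z 12.6 slope [ 0.3 -0.7]
side0.npz 2 top z 46.6 slope [-0.6  0.2]
side0.npz 3 top z 12.6 slope [-0.2 -0.1]
side0.npz 4 top z 47.0 slope [ 0.4 -0.8]
side0.npz 5 top z 46.7 slope [ 0.1 -0.5]
```

View pics/c13.png

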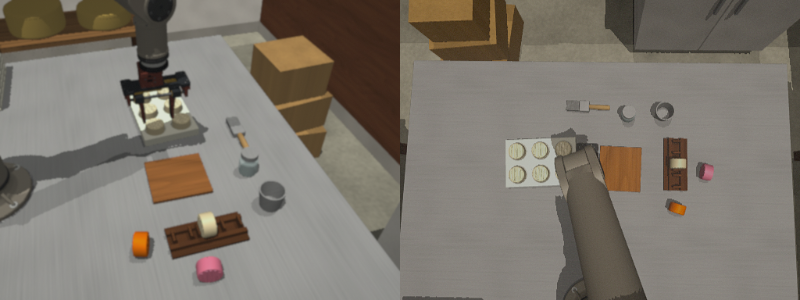

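All six pockets hold level cheeses, and both new ones sit at the same height as their neighbours. Spare1 stands in the rack, and nothing else has moved. Handing in.

```bash
python3 -c "
from workcell import ctrl
print(ctrl.job_done())"
```

```text
the job is handed in; nothing more can be done
None
```

I filled both empty pockets and handed the job in at about 57 s: spare2 went into pocket3 and spare0 into pocket1. I stood each one on the board, let go, tipped it flat with the shut fingers, took it again by the rim and lowered it level until it touched the pocket floor (about 5 N). The third spare, spare1, stays in the rack.

**Last checks:**
- **New cheeses:** in both camera views they lie level to within about 1° and at the same height as the cheeses already in the tray. Their tops read 48 mm in the top view and 47 mm in the side view.
- **Everything else:** spare1 is still upright, and the jar, brush, cup, and pink and orange look-alikes look unmoved in the final pictures. The gripper was clear of everything.

**Disagreements:**
- The cameras differed from each other by 1–3 mm in y. I placed each cheese by comparing it with its pocket in the same wrist view, and both went in without side force.
- In the final top view the arm hid the cheese in pocket0, so that height reading means nothing. The side view showed that cheese level and in place.
- The final side view gave slopes of 3–4° for the cheeses in pockets 2 and 5. I never touched those, the gripper partly hides the tray in that view, and the top view showed them level.

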